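# Lay the drying sprig mould on its back against the stop

## Task

The white plaster mould has been drying on its long edge on the stop board. Push it over with the fingertips so that it lies on its back on the board with its round hollow facing up, then gently push it along the board until its long side sits flush against the dark wooden stop strip. Only push it, do not lift or carry it, and leave the green tile, the wooden stamp and the bisque cup where they are.

Things in the scene. Friction and masses are not known exactly. Their poses are not given: they have to be found in the camera images.
- mould: loose white plaster block (plain box to the touch), 52 x 70 x 30 mm along its x, y, z, about 0.16 kg, round hollow in its +z face. Origin: centre of the 52 x 70 mm back; +z points from the back to the hollow. It starts on a long edge face (70 x 30 mm), 52 mm high on the board, +z level and away from the stop strip, within 0.45 rad of square; topples when pushed near the top of the hollow face
- mould_center (a point): centre of the mould block, 15 mm from its origin along its +z
- stop_board: fixed plywood board, 220 x 240 mm along x, y, 12 mm thick, flat on the table, turned up to 0.35 rad. Origin: centre of its underside; z up; +x away from the robot to the stop strip, y along the strip. The dark wood strip, 22 mm wide, 240 mm long, stands on the board's far edge, 20 mm above its top; its near face is at x = +88 mm and faces -x
- stop_face (a point): middle of the strip's near face, at its foot, on the board's top (12 mm above the table); same axes as the board
- green_tile: loose L-shaped glazed test tile, green top, 30 x 38 x 56 mm high, standing on the table left of the board; leave alone. Origin: centre of its underside
- wood_stamp: loose small wooden stamp, 19 mm thick, 54 mm high, standing on the table right of the board; leave alone. Origin: centre of its underside
- bisque_cup: loose beige unglazed cup, 65 mm across, 67 mm high, standing on the table right of the board; leave alone. Origin: centre of its underside
Mind the look-alikes: they are no part of the job. What is shaped like the mould but orange or purple is not meant.

How it is judged:
By the outcome, as a careful person would: the job done as asked, in the order asked, and still so for the second after the job is handed in, with the robot touching nothing.
It also fails if it takes over 48 s, if anything falls off the work surface, if the arm or the gripper's body presses on something with over 40 N, if the wrist force passes 120 N, or if a joint passes its speed limit or range.

## Robot

A 7-joint arm with a two-finger parallel gripper is mounted at the origin on a cart in front of the work surface, level with it; the furniture and walls round the work are solid. World frame = base frame: x ahead of the robot, y to its left, z up, the work surface at z = 0. Lengths are in m, angles in degrees, forces in N, time in s.
With the tool pointing down it reaches from about 0.425 to 0.875 m from the base axis. Payload 4.7 kg.
Tool frame: the origin (TCP) lies on the centre line of the jaws, within the pads' length; the fingertips stand 8 mm ahead of it and the grasp point (between the pads) lies 11 mm behind it; z points along the fingers, y is the direction in which the jaws open and shut (so a half turn about z gives the same grasp; the last joint's range is limited). The gripper opens to 87 mm and grips with 3 to 60 N. Pads are 19 mm wide; open, the fingers measure 117 mm over their backs; the gripper's body (75 mm by 190 mm) begins 51 mm behind the grasp point.
Start: joints at [-73.963, 18.392, -4.016, 83.108, 1.295, 78.541, -3.26], TCP at [0.171, 0.627, 0.231] pointing down, gripper open.
Joint ranges: [-163.93, 163.93], [-17.29, 119.83], [-79.2, 71.16], [3.27, 140.29], [-89.18, 269.18], [5.43, 117.66], [-154.24, 154.24]. Speed limits (degrees/s): [147.25, 147.25, 180, 180, 180, 180, 180].

## Interface

Orientations are given as [roll, pitch, yaw] about the fixed x, y, z axes, in that order (R = Rz(yaw) Ry(pitch) Rx(roll)).
In Python, from cell import env gives the robot as it stands. The module is installed in compiled form; this text tells all that it offers.
- The arm moves only by the tool move_arm, never from a script. Its argument "steps" is a list of rows, each a list of 2 entries, a list of its own where there are three numbers: the shift along the tool's x, y, z in m, then the turn about the tool's z in rad. A call has 1 to 20 rows; each row is the pose to reach, as a shift and turn from the pose commanded when the call began, along the tool's axes at that moment; what a row does not reach only later rows make up. A row lasts 1/8 s, in which the tool goes at most 62.5 mm and 10.7 degrees, less where a joint would pass 70% of its speed; a pose out of reach is approached as far as the arm can. A call with a gripper value outside its range is refused whole. "hand" is the closure, from -1 (fully open) to 1 (shut), set as the call begins (left out, the last holds). The fingers move at their own pace and stop on an object; "squeeze" is the grip in N (left out, the last holds). Time passes only in rows, so rows that repeat a pose let the fingers close. It gives the time, the measured TCP pose, the force and the opening at its end, in the units of the state.
- env.get_obs(): the state, without advancing time (a new reading comes with each control period).
- env.read_camera(name): name is "side" or "top"; returns (picture, depth): 400x640x3 uint8, red, green, blue; 400x640 float32, m along the optical axis (not along the pixel's ray), 0 where there is no reading.
- env.calibration(name): a dict with "intrinsics" (3x3 intrinsics, pixels), "D" ([k1, k2, p1, p2, k3] as OpenCV has them; the pictures are not rectified), "position" and "orientation" of the camera in the world. Camera axes: x right, y up, looking along -z (the intrinsics and any distortion apply to the point x, -y, -z); pixel columns grow to the right and rows downward; lengths in m; the calibration is good to about 2 mm. A picture is of the moment at which its call begins. calibration takes no time and is no camera call.
- env.sign_off(): hands the job in, once; it reports no verdict.
Trained networks look in the newest picture that a camera, given by its name, has taken for a name from the list of things; names that differ only in an ending like _2 or _b are one class to them, and where a whole thing is asked for, a point or a joint stands for the part that bears it (a point fixed in the world has none). Each returns a list of dicts, best first, with "conf" (0 to 1); they miss things now and then, are a little off and sometimes report something else, mostly with a low value. They report only what shows in the picture. A call takes as long as a camera call. They do not tell look-alikes from the thing itself.
- env.cut_out(camera, query): "region" (400x640 bool, what is visible of it) and "uv" ([column, row] in pixels, amid what is visible of it).
The state is a dict: "time_s": time; "qpos": joint angles; "joint_velocities": joint speeds; "effort": joint torques, N m; "tool_pos": TCP position; "tool_rot": TCP orientation; "force": force on the tool from outside, world axes, zero at the start; "wrist_torque": the same for the moment, N m; "grip_width": finger opening in m.
Only numpy, scipy, OpenCV 4.12 (cv2) and the standard library are available. Lean on these libraries where they do the work, as an engineer would, in place of code of your own. Each camera call takes 0.05 s, during which the arm holds its last target. There are 200 camera calls.

## Working session

There is one attempt and no reset: what is moved stays moved. The work goes in short steps, Python scripts to look and compute and a tool call to move; the robot and the scene stay as the last step left them, time stands still between calls to the robot, and variables do not carry over. Pictures are saved under pics/ and viewed, about 8 in all and at most 12, crops included, and the job is handed in when it is done.

Besides the shell and the picture viewer there is one more tool, called as a command line: name --argument value ..., lists and objects as JSON in quotes. move_arm: Moves the arm, as the interface text tells. Its arguments: {"type":"object","properties":{"steps":{"type":"array"},"hand":{"type":"number"},"squeeze":{"type":"number"}},"required":["steps"]}

```bash
mkdir -p pics
cat > h.py <<'E'
import numpy as np, cv2
from cell import env
from scipy.spatial.transform import Rotation as R
def cal(c):
    k=env.calibration(c); o=np.array(k['orientation'],float)
    if o.shape==(3,3): M=o
    elif o.shape==(4,): M=None
    else: M=R.from_euler('xyz',o,degrees=True).as_matrix()
    return np.array(k['intrinsics'],float),np.array(k['D'],float),np.array(k['position'],float),M
def cloud(c,depth,uv):
    K,D,p,M=cal(c); uv=np.atleast_2d(uv)
    n=cv2.undistortPoints(uv.astype(float).reshape(-1,1,2),K,D)[:,0]
    z=depth[uv[:,1].astype(int),uv[:,0].astype(int)]
    P=np.c_[n[:,0]*z,-n[:,1]*z,-z]
    return (P@M.T+p)[z>0], z>0
def proj(c,X):
    K,D,p,M=cal(c); q=(np.atleast_2d(X)-p)@M; q=q*[1,-1,-1]
    return cv2.projectPoints(q,np.zeros(3),np.zeros(3),K,D)[0][:,0]
def shot(c,name=None):
    im,d=env.read_camera(c)
    if name: cv2.imwrite(f'pics/{name}.png',im[...,::-1])
    return im,d
E
python3 - <<'E'
from h import *
print(env.calibration('top'),env.calibration('side')); print(env.get_obs())
ims=[]
for c in('top','side'):
    im,d=shot(c,c); 
    for n in('mould','stop_board','green_tile','wood_stamp','bisque_cup'):
        for r in env.cut_out(c,n)[:4]:
            v,u=np.nonzero(r['region']); P,_=cloud(c,d,np.c_[u,v])
            print(c,n,round(r['conf'],2),np.round(r['uv']),len(u),np.round(np.median(P,0),3) if len(P) else '',np.round(np.percentile(P,2,axis=0),3),np.round(np.percentile(P,98,axis=0),3))
E
```

```text
{'intrinsics': array([[464.50268238,   0.        , 323.84949822],
       [  0.        , 464.50268238, 197.98128965],
       [  0.        ,   0.        ,   1.        ]]), 'D': array([0.0307651, 0.       , 0.       , 0.       , 0.       ]), 'position': array([0.44099243, 0.00341594, 1.08774147]), 'orientation': array([  4.78989708,  -1.45926742, -91.4735788 ])} {'intrinsics': array([[388.77508041,   0.        , 324.38281   ],
       [  0.        , 388.77508041, 203.79177735],
       [  0.        ,   0.        ,   1.        ]]), 'D': array([-0.07085309,  0.        ,  0.        ,  0.        ,  0.        ]), 'position': array([ 0.38799657, -0.72270383,  0.48889285]), 'orientation': array([ 58.50302228,   1.34664969, -11.05380809])}
{'time_s': 0.0, 'qpos': array([-73.96282005,  18.43907408,  -4.01543972,  83.17529836,
         1.29727932,  78.53957835,  -3.2600639 ]), 'joint_velocities': array([ 0.04384068,  0.03201756,  0.08439449, -0.04467927, -0.03936876,
        0.06025757, -0.01582468]), 'effort': array([-5.01539198e-04, -4.91292965e+01, -4.03942857e-01, -3.12515938e+01,
       -6.383
[... 1221 characters left out ...]
5]
side mould 0.72 [242. 193.] 645 [0.339 0.073 0.041] [0.302 0.061 0.008] [0.371 0.095 0.055]
side mould 0.59 [319. 197.] 659 [0.513 0.011 0.05 ] [ 0.491 -0.006  0.018] [0.539 0.055 0.067]
side mould 0.57 [309. 262.] 811 [ 0.448 -0.208  0.051] [ 0.431 -0.216  0.002] [ 0.47  -0.148  0.055]
side stop_board 0.7 [344. 202.] 4905 [0.57  0.025 0.014] [ 0.438 -0.086  0.005] [0.673 0.176 0.035]
side green_tile 0.83 [304. 166.] 326 [0.511 0.212 0.026] [0.492 0.189 0.004] [0.531 0.22  0.058]
side wood_stamp 0.44 [360. 234.] 158 [ 0.571 -0.113  0.029] [ 0.565 -0.117  0.005] [ 0.578 -0.105  0.055]
side bisque_cup 0.78 [403. 220.] 1107 [ 0.659 -0.118  0.048] [ 0.633 -0.133  0.006] [ 0.692 -0.071  0.069]
```

View pics/top.png

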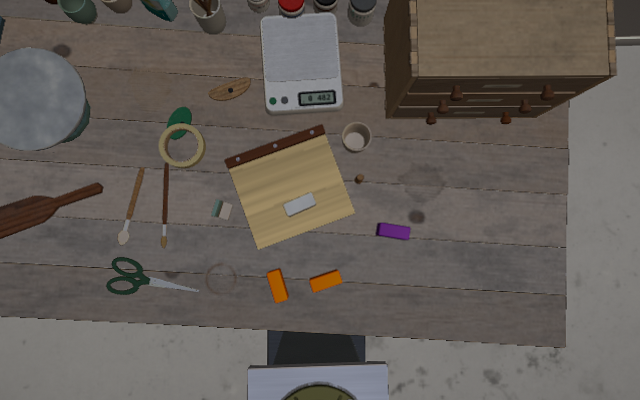

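View pics/side.png

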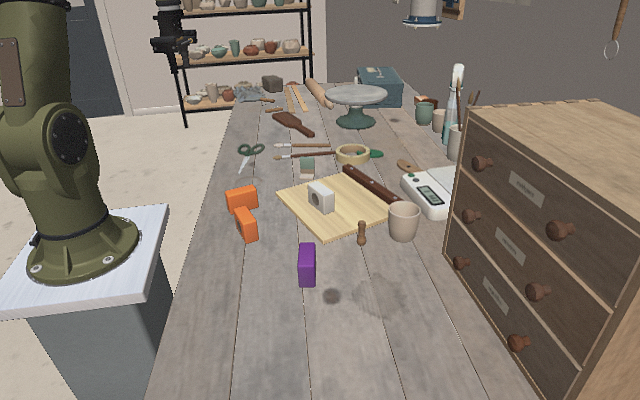

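The white block on the board (top 298,204; side 319,197) is the mould. The orange blocks (top 277,286 and 326,281) and the purple one (394,231) are the wrong colour and not on the board. I'll confirm with one crop and fit the mould and strip.

```bash
cat > m.py <<'E'
from h import *
def fit(tag,zt=0.055,gate=(0.43,0.66)):
    im,d=shot('top'); V,U=np.mgrid[100:270,200:380]; uv=np.c_[U.ravel(),V.ravel()]
    P,ok=cloud('top',d,uv); uv=uv[ok]; rgb=im[uv[:,1],uv[:,0]].astype(int)
    # strip top by colour, z>0.02
    dark=(rgb.sum(1)<200)&(rgb[:,0]>rgb[:,2]+12)&(P[:,2]>0.022)&(P[:,2]<0.045)
    S=P[dark]; sr=cv2.minAreaRect((S[:,:2]*1000).astype(np.float32))
    white=(rgb.max(1)-rgb.min(1)<35)&(rgb.min(1)>120)&(P[:,2]>zt)&(P[:,0]>gate[0])&(P[:,0]<gate[1])&(P[:,1]>-.09)&(P[:,1]<.18)
    W=P[white]; wr=cv2.minAreaRect((W[:,:2]*1000).astype(np.float32))
    print(tag,'strip',sr,len(S),np.median(S[:,2]),'mould',wr,len(W),np.median(W[:,2]))
    print(np.round(cv2.boxPoints(sr)),np.round(cv2.boxPoints(wr)))
    return im,d
if __name__=='__main__':
    im,d=fit('start')
    s,_=shot('side')
    cv2.imwrite('pics/crop.png',np.hstack([cv2.resize(im[110:260,210:370],None,fx=2.4,fy=2.4),cv2.resize(s[150:250,260:420],None,fx=2.4,fy=3.6)])[...,::-1])
E
python3 m.py
```

```text
start strip ((533.6986083984375, 49.76025390625), (319.72930908203125, 377.2643127441406), 4.834288120269775) 1042 0.03228422722468316 mould ((514.739990234375, 29.63852310180664), (26.95840072631836, 66.99881744384766), 22.783775329589844) 372 0.06461526437604959
[[ 359.  224.]
 [ 390. -152.]
 [ 709. -125.]
 [ 677.  251.]] [[489.  55.]
 [515.  -6.]
 [540.   4.]
 [514.  66.]]
```

View pics/crop.png

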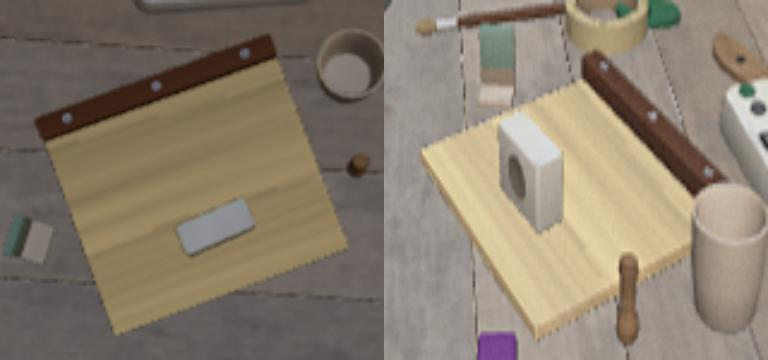

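The crop shows the white mould standing square-ish on the board with its hollow facing the robot, away from the strip. My strip fit picked up other dark things, so I'll isolate it.

```bash
python3 - <<'E'
import re
s=open('m.py').read()
s=s.replace("    S=P[dark]; sr","    mk=np.zeros(im.shape[:2],np.uint8); mk[uv[dark][:,1],uv[dark][:,0]]=1\n    n,L,st,_=cv2.connectedComponentsWithStats(mk); k=1+st[1:,4].argmax(); dark&=L[uv[:,1],uv[:,0]]==k\n    S=P[dark]; sr")
s=s.replace("    return im,d","""    B=S-S.mean(0); v=np.linalg.svd(B[:,:2],full_matrices=False)[2][0]; v*=np.sign(v[1]); n=np.array([v[1],-v[0]])
    near=S[:,:2]@n; print('psi',np.degrees(np.arctan2(n[1],n[0])),'strip lo/hi',np.percentile(near,[1,5,50,95,99]),'along',np.percentile(S[:,:2]@v,[1,99]))
    w=W[:,:2]@n; a=W[:,:2]@v; print('mould n',np.percentile(w,[1,50,99]),'v',np.percentile(a,[1,50,99]), 'n',n,'v',v)
    return im,d""")
open('m.py','w').write(s)
E
python3 m.py
```

```text
start strip ((652.7967529296875, 84.60728454589844), (22.18462562561035, 238.9960479736328), 19.10491371154785) 954 0.032345751829799596 mould ((514.8594970703125, 29.66222381591797), (26.847749710083008, 66.93850708007812), 22.323535919189453) 371 0.06445671099644179
[[603. 194.]
 [681. -32.]
 [702. -25.]
 [624. 201.]] [[490.  56.]
 [515.  -6.]
 [540.   4.]
 [515.  66.]]
psi 19.1934357625598 strip lo/hi [0.6336507  0.63418236 0.64306321 0.65323134 0.65435722] along [-0.25210005 -0.01774217]
mould n [0.48220276 0.49580754 0.50960861] v [-0.17380265 -0.14114285 -0.10862902] n [0.94441404 0.32875845] v [-0.32875845  0.94441404]
```

Strip normal at 19.2°, near face at n = 0.633. The mould is at 22.3°, centre (0.515, 0.030), with about 71 mm of room after the topple. I'll go behind its hollow face.

move_arm --steps '[[[-0.034, -0.03, 0], 0.155], [[-0.068, -0.06, 0], 0.31], [[-0.102, -0.09, 0.01], 0.465], [[-0.136, -0.119, 0.02], 0.62], [[-0.17, -0.149, 0.03], 0.775], [[-0.204, -0.179, 0.04], 0.93], [[-0.238, -0.209, 0.05], 1.085], [[-0.271, -0.239, 0.06], 1.24], [[-0.305, -0.268, 0.07], 1.395], [[-0.339, -0.298, 0.08], 1.55], [[-0.354, -0.33, 0.08], 1.705], [[-0.368, -0.362, 0.08], 1.86], [[-0.383, -0.394, 0.08], 2.015], [[-0.397, -0.426, 0.08], 2.17], [[-0.412, -0.458, 0.08], 2.325], [[-0.427, -0.49, 0.08], 2.45], [[-0.4415, -0.522, 0.08], 2.487], [[-0.4415, -0.522, 0.08], 2.487], [[-0.4415, -0.522, 0.08], 2.487]]' --hand 0.3

```text
time_s: 3.18
tool_pos: [0.4596, 0.0082, 0.1507]
tool_rot: [-180.0, -0.0, 22.3]
force: [0.5, 1.1, 0.4]
grip_width: 0.0306
```

move_arm --steps '[[[0, 0, 0.04], 0], [[0, 0, 0.08], 0], [[0, 0, 0.094], 0], [[0.015, 0, 0.094], 0], [[0.027, 0, 0.094], 0], [[0.033, 0, 0.094], 0], [[0.037, 0, 0.094], 0], [[0.041, 0, 0.094], 0], [[0.045, 0, 0.094], 0], [[0.048, 0, 0.094], 0], [[0.048, 0, 0.094], 0]]'

```text
time_s: 4.55
tool_pos: [0.5045, 0.026, 0.0566]
tool_rot: [180.0, -0.0, 22.3]
force: [-0.5, 0.3, 0.1]
grip_width: 0.0304
```

Run:
```python
from h import *
s,_=shot('side'); cv2.imwrite('pics/p1.png',cv2.resize(s[100:250,220:420],None,fx=3,fy=3)[...,::-1])
```

```text
(no output)
```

View pics/p1.png

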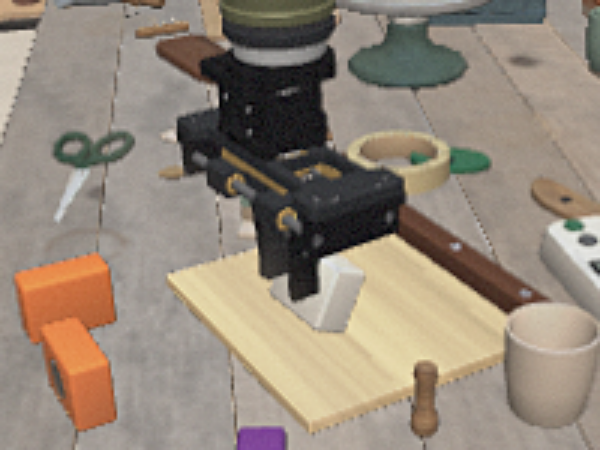

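The fingers (about 300,270 in the crop) are tilting the mould towards the strip. Some 25° so far, so I'll push on.

move_arm --steps '[[[0.003, 0, 0], 0], [[0.006, 0, 0], 0], [[0.009, 0, 0], 0], [[0.012, 0, 0], 0], [[0.015, 0, 0], 0], [[0.017, 0, 0], 0], [[0.017, 0, 0], 0], [[0.017, 0, 0], 0], [[0, 0, 0], 0], [[-0.03, 0, 0], 0], [[-0.06, 0, 0], 0], [[-0.06, 0, 0], 0]]'

```text
time_s: 6.1
tool_pos: [0.4466, 0.0024, 0.0562]
tool_rot: [-179.9, 0.0, 22.2]
force: [-0.3, -0.2, 0.3]
grip_width: 0.031
```

```bash
python3 - <<'E'
from h import *
s,d=shot('side'); cv2.imwrite('pics/p2.png',cv2.resize(s[100:250,220:420],None,fx=3,fy=3)[...,::-1])
V,U=np.mgrid[150:240,270:400]; uv=np.c_[U.ravel(),V.ravel()]; P,ok=cloud('side',d,uv); rgb=s[uv[ok][:,1],uv[ok][:,0]].astype(int)
m=(np.ptp(rgb,axis=1)<35)&(rgb.min(1)>130)&(P[:,2]>.034)&(P[:,2]<.06)&(P[:,0]>.48)&(P[:,0]<.64)&(P[:,1]>-.06)&(P[:,1]<.12)
W=P[m]; print(len(W),np.median(W[:,2]),cv2.minAreaRect((W[:,:2]*1000).astype(np.float32)))
a=np.radians(19.2); n=np.array([np.cos(a),np.sin(a)]); v=np.array([-n[1],n[0]])
print(np.percentile(W[:,:2]@n,[1,50,99]),np.percentile(W[:,:2]@v,[1,50,99]))
E
sed -i 's/zt=0.055/zt=0.036/' m.py; python3 m.py
```

```text
361 0.04327536687970446 ((553.7708129882812, 43.26506423950195), (50.55577850341797, 69.7569351196289), 23.2164363861084)
[0.51180941 0.53294419 0.56228248] [-0.17487969 -0.15281091 -0.10759243]
start strip ((652.87890625, 84.35232543945312), (21.929256439208984, 239.3341522216797), 19.1894588470459) 948 0.03247260593803758 mould ((554.33984375, 45.965641021728516), (49.41945266723633, 66.99424743652344), 23.58554458618164) 478 0.042579632057645256
[[603. 194.]
 [682. -32.]
 [703. -25.]
 [624. 201.]] [[518.  67.]
 [545.   5.]
 [590.  25.]
 [564.  87.]]
psi 19.206947965226462 strip lo/hi [0.63364147 0.63414277 0.64311857 0.65314667 0.65416405] along [-0.25227905 -0.01837597]
mould n [0.5136425  0.53767653 0.56321345] v [-0.17212207 -0.14042637 -0.10611137] n [0.94433648 0.32898116] v [-0.32898116  0.94433648]
```

View pics/p2.png

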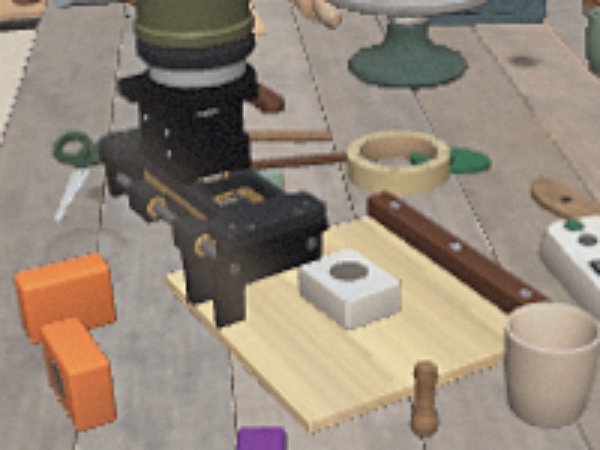

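The mould lies on its back, hollow up (346,270 in the crop), at about 23.4° and 71 mm from the strip. I'll turn the fingers square to the strip, lower them and push.

move_arm --steps '[[[0, -0.005, 0], 0.054], [[0, -0.005, 0.015], 0.054], [[0, -0.005, 0.027], 0.054], [[0, -0.005, 0.028], 0.054], [[0, -0.005, 0.028], 0.054]]'

```text
time_s: 6.88
tool_pos: [0.4466, 0.0074, 0.0283]
tool_rot: [180.0, 0.0, 19.2]
force: [0.0, 0.2, -0.3]
grip_width: 0.0305
```

move_arm --steps '[[[0.03, 0, 0], 0], [[0.055, 0, 0], 0], [[0.068, 0, 0], 0], [[0.074, 0, 0], 0], [[0.079, 0, 0], 0], [[0.084, 0, 0], 0], [[0.089, 0, 0], 0], [[0.094, 0, 0], 0], [[0.099, 0, 0], 0], [[0.104, 0, 0], 0], [[0.109, 0, 0], 0], [[0.114, 0, 0], 0], [[0.119, 0, 0], 0], [[0.124, 0, 0], 0], [[0.129, 0, 0], 0], [[0.134, 0, 0], 0], [[0.138, 0, 0], 0], [[0.14, 0, 0], 0], [[0.14, 0, 0], 0]]'

```text
time_s: 9.25
tool_pos: [0.5793, 0.0537, 0.0287]
tool_rot: [180.0, -0.0, 19.2]
force: [0.1, -0.6, 1.1]
grip_width: 0.0301
```

```bash
cat > s.py <<'E'
from h import *; import sys
s,d=shot('side'); cv2.imwrite(f'pics/{sys.argv[1]}.png',cv2.resize(s[100:250,220:420],None,fx=3,fy=3)[...,::-1])
V,U=np.mgrid[150:240,270:400]; uv=np.c_[U.ravel(),V.ravel()]; P,ok=cloud('side',d,uv); rgb=s[uv[ok][:,1],uv[ok][:,0]].astype(int)
m=(np.ptp(rgb,axis=1)<35)&(rgb.min(1)>130)&(P[:,2]>.036)&(P[:,2]<.06)&(P[:,0]>.48)&(P[:,0]<.66)&(P[:,1]>-.04)&(P[:,1]<.15)
W=P[m]; print(len(W),np.median(W[:,2]),cv2.minAreaRect((W[:,:2]*1000).astype(np.float32)))
a=np.radians(19.2); n=np.array([np.cos(a),np.sin(a)]); v=np.array([-n[1],n[0]])
print(np.percentile(W[:,:2]@n,[1,50,99]),np.percentile(W[:,:2]@v,[1,50,99]), env.get_obs()['force'])
E
python3 s.py p3
```

```text
134 0.04312178047104698 ((615.1068115234375, 56.56117248535156), (50.23173904418945, 54.40525817871094), 20.97486114501953)
[0.57489697 0.59993629 0.62385237] [-0.1754158  -0.16975161 -0.13431656] [-0.25530825 -0.98322669 -0.40004045]
```

View pics/p3.png

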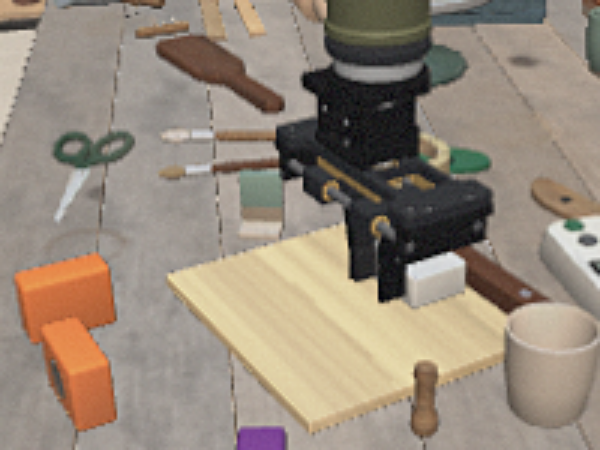

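The mould (435,280 in the crop) is still flat, about 8 mm short of the strip. I'll creep on and watch the force.

move_arm --steps '[[[0.0015, 0, 0], 0], [[0.003, 0, 0], 0], [[0.0045, 0, 0], 0], [[0.006, 0, 0], 0], [[0.007, 0, 0], 0], [[0.007, 0, 0], 0]]'

```text
time_s: 10.05
tool_pos: [0.5851, 0.0558, 0.0284]
tool_rot: [-180.0, 0.1, 19.2]
force: [-4.1, -0.9, 2.1]
grip_width: 0.0303
```

move_arm --steps '[[[0.001, 0, 0], 0], [[0.002, 0, 0], 0], [[0.002, 0, 0], 0]]'

```text
time_s: 10.42
tool_pos: [0.5851, 0.0558, 0.0281]
tool_rot: [-179.9, 0.3, 19.2]
force: [-8.5, -1.5, 5.1]
grip_width: 0.0307
```

The tool has stopped advancing while the force rises, so the mould is seated. I'll back straight off, then rise and move away to look.

move_arm --steps '[[[0.001, 0, 0], 0], [[0.001, 0, 0], 0], [[-0.005, 0, 0], 0], [[-0.03, 0, 0], 0], [[-0.06, 0, 0], 0], [[-0.1, 0, -0.02], 0], [[-0.12, 0, -0.07], 0], [[-0.12, 0, -0.12], 0], [[-0.12, -0.06, -0.15], 0], [[-0.12, -0.12, -0.15], 0], [[-0.1, -0.18, -0.15], 0], [[-0.1, -0.18, -0.15], 0]]'

```text
time_s: 11.92
tool_pos: [0.4332, 0.1996, 0.179]
tool_rot: [-179.9, -0.2, 19.7]
force: [-0.5, -0.7, -0.4]
grip_width: 0.0305
```

```bash
python3 s.py p4; python3 m.py
python3 - <<'E'
from h import *
im,d=shot('top'); s,_=shot('side')
cv2.imwrite('pics/fin.png',np.hstack([cv2.resize(im[110:260,210:370],None,fx=2.4,fy=2.4),cv2.resize(s[150:250,260:420],None,fx=2.4,fy=3.6)])[...,::-1])
for n in('green_tile','wood_stamp','bisque_cup'):
    for r in env.cut_out('top',n)[:1]:
        v,u=np.nonzero(r['region']); P,_=cloud('top',d,np.c_[u,v]); print(n,np.round(r['uv']),np.round(np.median(P,0),3))
E
```

```text
310 0.04352651669932689 ((618.8974609375, 65.5982666015625), (51.05162811279297, 70.61382293701172), 18.597806930541992)
[0.58107577 0.60124177 0.63035794] [-0.17629016 -0.15194058 -0.10830229] [ 0.27490381 -1.22814545 -0.09522568]
start strip ((650.4517822265625, 83.80001831054688), (25.694791793823242, 239.40818786621094), 19.349441528320312) 920 0.03240690981969985 mould ((619.2302856445312, 67.35680389404297), (49.69951629638672, 67.0151596069336), 19.59259033203125) 484 0.04245772742146858
[[599. 192.]
 [678. -33.]
 [702. -25.]
 [623. 201.]] [[585.  91.]
 [607.  27.]
 [654.  44.]
 [631. 107.]]
psi 19.178621405218436 strip lo/hi [0.63365476 0.63435314 0.64358466 0.65324202 0.65421816] along [-0.25186729 -0.01757452]
mould n [0.58267424 0.60578704 0.63061236] v [-0.17283083 -0.14061864 -0.10684889] n [0.94449901 0.32851425] v [-0.32851425  0.94449901]
green_tile [221. 210.] [0.51  0.21  0.011]
wood_stamp [359. 179.] [ 0.571 -0.105  0.051]
bisque_cup [353. 138.] [ 0.672 -0.103  0.023]
```

View pics/fin.png

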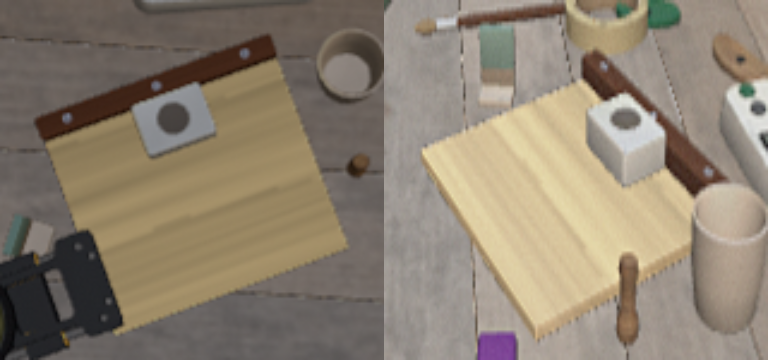

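The mould lies hollow-up (172,117 left; 625,118 right) against the strip. Its angle is 19.6° (top) or 18.6° (side), against 19.2° for the strip. Its far side is at n ≈ 0.633, the same as the strip face, and the other things have not moved.

```bash
python3 -c "
from cell import env
print(env.sign_off())"
```

```text
the job is handed in; nothing more can be done
None
```

I pushed the mould over onto its back, so its round hollow faces up, then pushed it along the board until it sat against the stop strip. It was only pushed with the fingertips, never gripped or lifted, and I handed the job in at about 12 s of the 48 s allowed.

- **Flush with the strip:** The mould's long side is at the strip's near face to within about 1 mm, which is as fine as the cameras measure. Its angle came out at 19.6° from the top camera and 18.6° from the side camera, against 19.2° for the strip. As it seated, the fingers stopped advancing while the force rose to about 9–10 N.
- **Lying flat:** The mould's top is about 43 mm above the table. A flat mould on the board would be at 42 mm.
- **Other things:** The green tile, wooden stamp and bisque cup are where they started, to within 1 mm.
- **Robot:** The gripper was raised clear and touching nothing when I handed in.

My first fit of the strip was wrong because it picked up other dark objects. I corrected it before moving, and no final check failed.

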